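# Screw the squat key canister's lid snug

## Task

Two glass canisters with steel screw lids are stuck to the hallway shelf, and the lid of the squat one has been left loose. Screw the squat canister's lid clockwise until it firms up on its seal and is just snug, the wooden rib on top then pointing at the two dark metal lugs on the canister's rim, and let go; do not overtighten it past the lugs, and leave the tall canister's lid as it is.

Things in the scene. Friction and masses are not known exactly. Their poses are not given: they have to be found in the camera images.
- lid_grip (a point): Grip point of the squat canister's lid: on the lid's vertical axis, in its upright dark wooden rib, 82 mm above the shelf. Rib: 56 mm long, 14 wide, 28 high, straight across the middle of the round lid (72 mm diameter, top face 60 mm above the shelf; rib top 88 mm). The point's x axis runs along the rib, y across its width, z up; it turns with the lid. The canister is fixed to the shelf.
- lid (a joint): Free turn of the squat canister's lid, rad: -1.2 to -0.6 at the start, growing as it is turned clockwise seen from above (tightening), 0 when it meets its seal. Friction 0.04 N m. The lid only turns, it does not visibly sink. Two dark metal lugs, 8 mm wide, stand on opposite sides just outside the lid's edge, 38 to 50 mm from its axis, tops level with the lid's top.
- seal (a joint): How far the squat lid has been turned clockwise beyond meeting its seal, rad: 0 at the start; lid and rib turn with it. The resisting torque jumps to 0.2 N m as the seal is met, then rises by 0.8 N m per rad. At 0.2 the rib points at the two lugs: just snug. Beyond 0.42 it is overtightened. The lid stays put when let go at snug.
- tall_lid (a joint): Turn of the lid of the tall canister (60 mm diameter, lid top 139 mm above the shelf, the same rib on it), rad, clockwise positive. It is already tight at 0, its rib pointing at its own lugs, and is to be left so. It stands 200 mm or more from the squat canister's axis, to its left or right.
There are look-alikes about, which are no part of the job. Leave any yellow look-alike of the part that bears lid_grip alone.

How it is judged:
By the outcome, as a careful person would: the job done as asked, in the order asked, and still so for the second after the job is handed in, with the robot touching nothing.
It also fails if it takes over 35 s, if anything falls off the work surface, if the arm or the gripper's body presses on something with over 40 N, if the wrist force passes 120 N, or if a joint passes its speed limit or range.

## Robot

A 6-joint arm with a two-finger parallel gripper is mounted at the origin on the work surface. World frame = base frame: x ahead of the robot, y to its left, z up, the work surface at z = 0. Lengths are in mm, angles in rad, forces in N, time in s.
With the tool pointing down it reaches from about 350 to 775 mm from the base axis. Payload 5.5 kg.
Tool frame: the origin (TCP) lies at the very end of the fingers, on their centre line; the grasp point (between the pads) lies 19 mm behind it; y points along the fingers, x is the direction in which the jaws open and shut, and the axes are right-handed (so a half turn about y gives the same grasp; the last joint's range is limited). The gripper opens to 85 mm and grips with 20 to 120 N. Pads are 22 mm wide; open, the fingers measure 114 mm over their backs; the gripper's body (76 mm by 85 mm) begins 54 mm behind the grasp point. The pads swing forward as they close: fully open they stand 13 mm farther back than shut.
Start: joints at [1.002, 0.313, 0.046, 1.304, 0, 1.431], TCP at [239.102, 522.974, 231.323] pointing down, gripper open.
Joint ranges: [-2.76, 2.76], [-0.86, 1.69], [-1.03, 1.26], [-2.2, 2.34], [-1.47, 1.5], [-3.14, 3.14]. Speed limits (rad/s): [2.57, 2.57, 3.14, 3.14, 3.14, 3.14].

## Interface

Orientations are given as a unit quaternion [x, y, z, w].
In Python, from station import get_obs, read_camera, camera_params, sign_off gives the robot as it stands.
- The arm moves only by the shell command python3 -m inch 'ROWS'. ROWS is JSON, one flat list of numbers, 7 for each row, row after row: the closure, from -1 (fully open) to 1 (shut), so that 0 is half open, then the shift along the world's x, y, z in m, then the turn, a rotation vector about the world's x, y, z in degrees. A call has exactly 5 rows; each row shifts and turns the commanded pose from where the row before left it; what a row does not reach is not made up. A row lasts 1/10 s, in which the tool goes at most 50 mm and 8.59 degrees, less where a joint would pass 70% of its speed; a pose out of reach is approached as far as the arm can. A call with a gripper value outside its range is refused whole. The fingers move at their own pace and stop on an object; the grip force is fixed at half the most. Time passes only in rows, so rows that do not move let the fingers close, or fill a call up. It gives the time, the measured TCP pose, the force and the opening at its end, in the units of the state.
- get_obs(): the state, without advancing time (a new reading comes with each control period).
- read_camera(name): name is "scene" or "side" or "wrist"; returns the picture (480x640x3 uint8, red, green, blue); there is no depth.
- camera_params(name): a dict with "fx", "fy", "cx", "cy" (pixels), "pose" (4x4, takes a point from camera to world coordinates); the wrist camera has in their place "tool_from_camera" (4x4, takes a point from camera to tool coordinates, whose origin is the TCP and whose axes are the tool frame's). Camera axes: x right, y up, looking along -z (the intrinsics and any distortion apply to the point x, -y, -z); pixel columns grow to the right and rows downward; lengths in mm; the calibration is good to about 2 mm. A picture is of the moment at which its call begins: read the wrist's pose just before it. camera_params takes no time and is no camera call.
- sign_off(): hands the job in, once; it reports no verdict.
The state is a dict: "time_s": time; "qpos": joint angles; "qd": joint speeds; "joint_torque": joint torques, N m; "eef_pos": TCP position; "ee_rot": TCP orientation; "force": force on the tool from outside, world axes, zero at the start; "ft_torque": the same for the moment, N m; "grip_width": finger opening in mm.
Only numpy, scipy, OpenCV 4.12 (cv2) and the standard library are available. Lean on these libraries where they do the work, as an engineer would, in place of code of your own. Each camera call takes 0.05 s, during which the arm holds its last target.

## Working session

There is one attempt and no reset: what is moved stays moved. The work goes in short steps, Python scripts to look and compute and a shell command to move; the robot and the scene stay as the last step left them, time stands still between calls to the robot, and variables do not carry over. Pictures are saved under pics/ and viewed, and the job is handed in when it is done.

```bash
mkdir -p pics; python3 - <<'E'
from station import *
import cv2
for n in ["scene","side","wrist"]:
    im=read_camera(n); cv2.imwrite(f"pics/{n}0.png",im[:,:,::-1])
    p=camera_params(n); print(n,p)
print(get_obs())
E
ls
```

```text
scene {'fx': 445.85394218205926, 'fy': 445.85394218205926, 'cx': 319.29558361186355, 'cy': 238.1918643408527, 'pose': array([[-7.41372283e-01, -3.80356776e-01,  5.52897695e-01,
         8.74344210e+02],
       [ 6.71037776e-01, -4.09490194e-01,  6.18082587e-01,
         3.73297689e+02],
       [-8.68571504e-03,  8.29244538e-01,  5.58818445e-01,
         4.75362454e+02],
       [ 0.00000000e+00,  0.00000000e+00,  0.00000000e+00,
         1.00000000e+00]])}
side {'fx': 459.0315430537712, 'fy': 459.0315430537712, 'cx': 318.5138783482607, 'cy': 234.7225475499013, 'pose': array([[ 7.79430964e-01,  4.12940234e-01, -4.71134519e-01,
         1.68666825e+02],
       [-6.26485988e-01,  5.15713390e-01, -5.84427076e-01,
        -4.50827845e+02],
       [ 1.63692631e-03,  7.50679734e-01,  6.60664255e-01,
         5.86187605e+02],
       [ 0.00000000e+00,  0.00000000e+00,  0.00000000e+00,
         1.00000000e+00]])}
wrist {'fx': 363.52534359920736, 'fy': 363.52534359920736, 'cx': 321.3359612411629, 'cy': 235.85818440011502, 'tool_from_camera': array([[ 9.99999929e-01, -3.69042037e-04,  8.20105928e
[... 277 characters left out ...]
00e+00]])}
{'time_s': 0.15, 'qpos': array([ 1.00242065e+00,  3.13810346e-01,  4.52408235e-02,  1.30360132e+00,
       -1.71878839e-05,  1.43120084e+00]), 'qd': array([-1.40722459e-04, -1.10337625e-03,  3.09009838e-03,  2.62674421e-04,
       -6.85520751e-05, -1.03516323e-04]), 'joint_torque': array([ 2.14538413e-03, -4.81065810e+01,  2.98815912e+01,  1.39173897e-02,
       -1.52839434e-04, -3.08038932e-05]), 'eef_pos': array([238.86579095, 522.6160131 , 230.62406335]), 'ee_rot': array([ 0.59513752,  0.38173842, -0.38261621, -0.59472006]), 'force': array([ 0.67090301, -0.34764779,  1.37122187]), 'ft_torque': array([-0.03040217,  0.06277038,  0.00292432]), 'grip_width': 85.21248011293319}
pics
```

View pics/scene0.png

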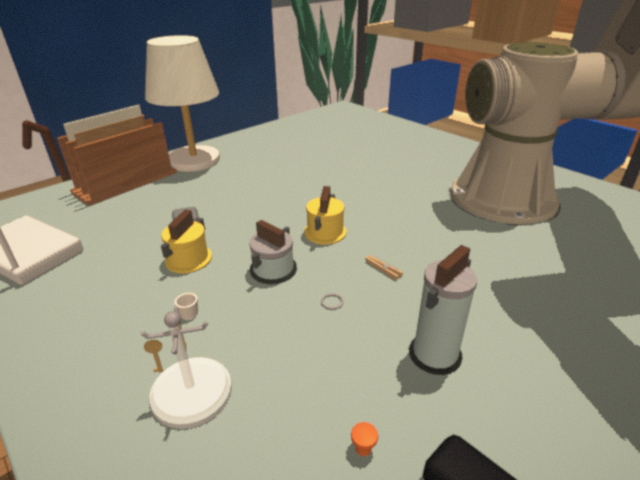

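View pics/side0.png

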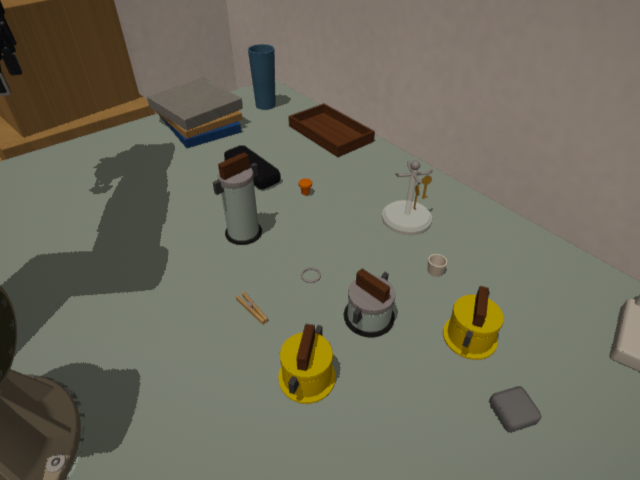

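View pics/wrist0.png

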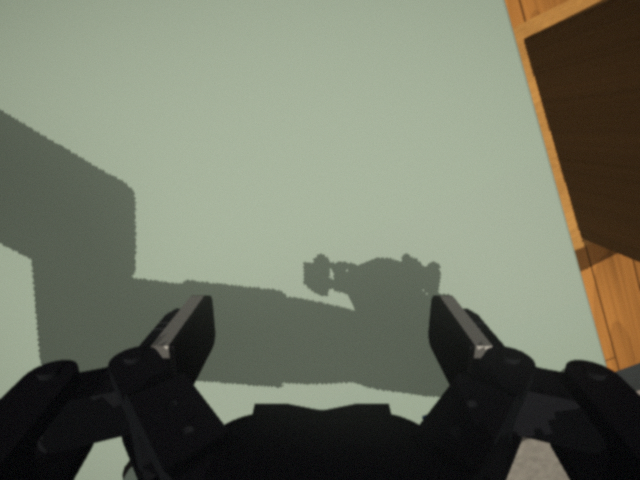

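The squat glass canister is at about (272,250) in scene and (371,300) in side. The yellow look-alikes stand on either side of it, and the tall canister is at (445,310) in scene. I'll enlarge the crops next.

```bash
python3 - <<'E'
import cv2
a=cv2.imread("pics/scene0.png")[210:290,230:315]; cv2.imwrite("pics/sc.png",cv2.resize(a,None,fx=7,fy=7,interpolation=cv2.INTER_CUBIC))
a=cv2.imread("pics/side0.png")[260:340,330:415]; cv2.imwrite("pics/sd.png",cv2.resize(a,None,fx=7,fy=7,interpolation=cv2.INTER_CUBIC))
E
```

```text
(no output)
```

View pics/sc.png

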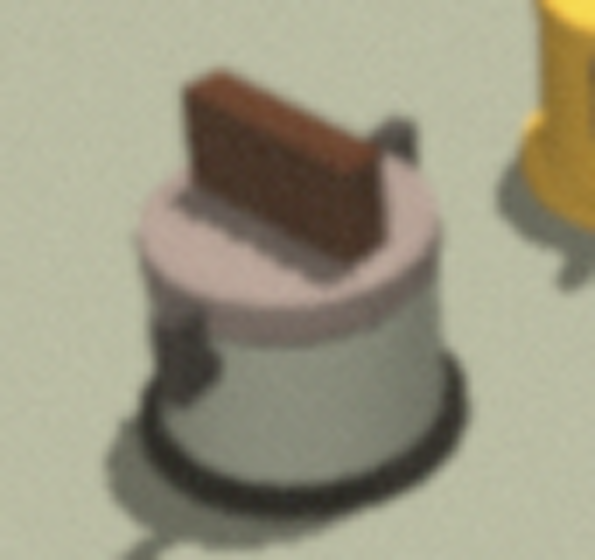

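View pics/sd.png

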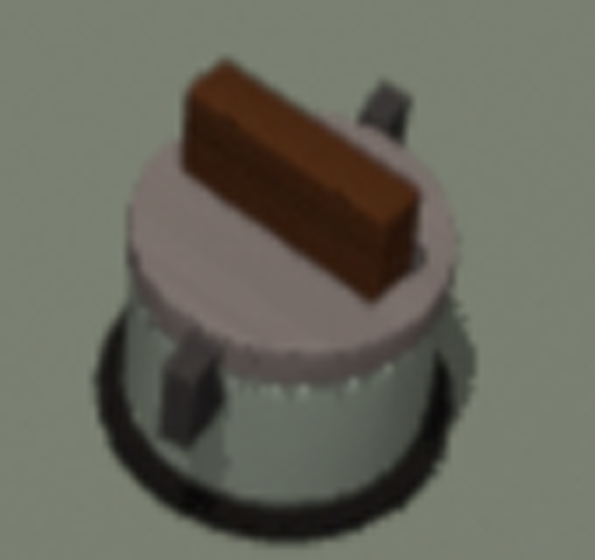

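```bash
cat > h.py <<'E'
import numpy as np
from station import camera_params
def bp(cam,px,z,T=None):
    p=camera_params(cam); P=p['pose'] if T is None else T
    u=np.atleast_2d(np.array(px,float)); 
    d=np.c_[(u[:,0]-p['cx'])/p['fx'],-(u[:,1]-p['cy'])/p['fy'],-np.ones(len(u))]@P[:3,:3].T
    o=P[:3,3]; return o+d*((z-o[2])/d[:,2])[:,None]
E
python3 - <<'E'
from h import *
for cam,off,rib,lug in [("scene",(230,210),[(187,90),(222,70),(383,153),(350,173)],[(180,325),(397,128)]),("side",(330,260),[(190,97),(227,60),(417,190),(378,227)],[(197,350),(392,97)])]:
    r=bp(cam,np.array(rib)/7+off,88)[:,:2]; l=bp(cam,np.array(lug)/7+off,60)[:,:2]
    e=lambda v:np.degrees(np.arctan2(v[1],v[0]))
    m1=(r[0]+r[1])/2;m2=(r[2]+r[3])/2
    print(cam,"c",r.mean(0),l.mean(0),"rib",e(m2-m1),np.linalg.norm(m2-m1),"lug",e(l[1]-l[0]),np.linalg.norm(l[1]-l[0]))
from scipy.spatial.transform import Rotation as R
from station import get_obs
print(R.from_quat(get_obs()['ee_rot']).as_matrix())
for n,px,z in [("scene",(188,218),88),("scene",(325,190),88),("scene",(454,262),167),("side",(235,163),167)]: print(bp(n,px,z))
E
```

```text
scene c [ 527.53402474 -132.28794033] [ 527.65655485 -131.62161956] rib 96.24416256081835 54.419275936148836 lug -160.48415487804763 92.51040543374229
side c [ 522.9568142  -139.82470732] [ 526.63687995 -138.3340084 ] rib -84.32902550374602 52.164078391670785 lug 17.44899306935189 87.84791635734602
[[ 4.15761226e-01 -7.25365406e-04 -9.09473516e-01]
 [ 9.09472783e-01 -1.16765925e-03  4.15761822e-01]
 [-1.36353441e-03 -9.99999055e-01  1.74232653e-04]]
[[ 611.62237825 -249.69815003   88.        ]]
[[ 376.21349343 -166.32057799   88.        ]]
[[489.18580953 172.98553261 167.        ]]
[[472.3378781  149.79575023 167.        ]]
```

```bash
python3 -m inch '[-1,0.019,-0.044,0,0,0,-4,-1,0.019,-0.044,0,0,0,-4,-1,0.019,-0.044,0,0,0,-4,-1,0.019,-0.044,0,0,0,-4,-1,0.019,-0.044,0,0,0,-4]'; python3 -c "
from station import *
print(get_obs()['qpos'])"
```

```text
time_s: 0.65
eef_pos: [334.3, 301.2, 231.1]
ee_rot: [0.653, 0.272, -0.272, -0.653]
force: [1.1, -0.4, -0.0]
grip_width: 85.4
[ 5.54807702e-01  7.15749580e-02 -2.54611216e-01  1.24463934e+00
 -1.50771936e-04  1.33489847e+00]
```

```bash
python3 -m inch '[-1,0.019,-0.044,0,0,0,-4,-1,0.019,-0.044,0,0,0,-4,-1,0.019,-0.044,0,0,0,-4,-1,0.019,-0.044,0,0,0,-4,-1,0.019,-0.044,0,0,0,-4]';python3 -m inch '[-1,0.019,-0.044,0,0,0,-4,-1,0.019,-0.044,0,0,0,-4,-1,0.019,-0.044,0,0,0,-4,-1,0.019,-0.044,0,0,0,-4,-1,0.019,-0.044,0,0,0,-4]'; python3 - <<'E'
from station import *
import cv2,numpy as np
o=get_obs(); im=read_camera("wrist"); cv2.imwrite("pics/w1.png",im[:,:,::-1])
print(o['eef_pos'],o['ee_rot'],o['qpos']); np.savez("w1.npz",p=o['eef_pos'],r=o['ee_rot'])
E
```

```text
time_s: 1.15
eef_pos: [429.3, 81.1, 231.3]
ee_rot: [-0.69, -0.155, 0.154, 0.69]
force: [1.5, -0.8, 0.2]
grip_width: 85.2
time_s: 1.65
eef_pos: [524.4, -139.0, 231.1]
ee_rot: [-0.706, -0.032, 0.032, 0.706]
force: [0.7, 0.6, -0.1]
grip_width: 85.5
[ 524.37805478 -139.0134566   231.1117235 ] [-0.70628128 -0.0323265   0.03234955  0.70645259] [-4.07262071e-01  2.50046732e-01 -3.98168627e-02  1.28106808e+00
  2.03566578e-04  1.07203658e+00]
```

View pics/w1.png

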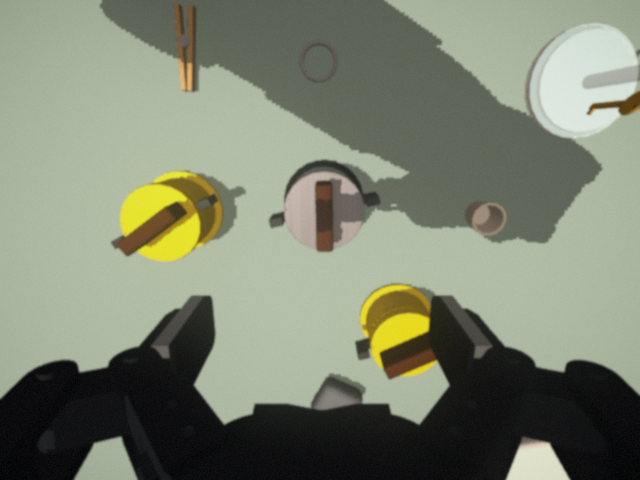

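The squat lid is at about (325,208), with lugs at (277,220) and (372,199). The rib is nearly vertical in the image. Enlarging this crop.

```bash
python3 - <<'E'
import cv2
a=cv2.imread("pics/w1.png")[150:260,260:390]; cv2.imwrite("pics/w1c.png",cv2.resize(a,None,fx=5,fy=5,interpolation=cv2.INTER_CUBIC))
E
```

```text
(no output)
```

View pics/w1c.png

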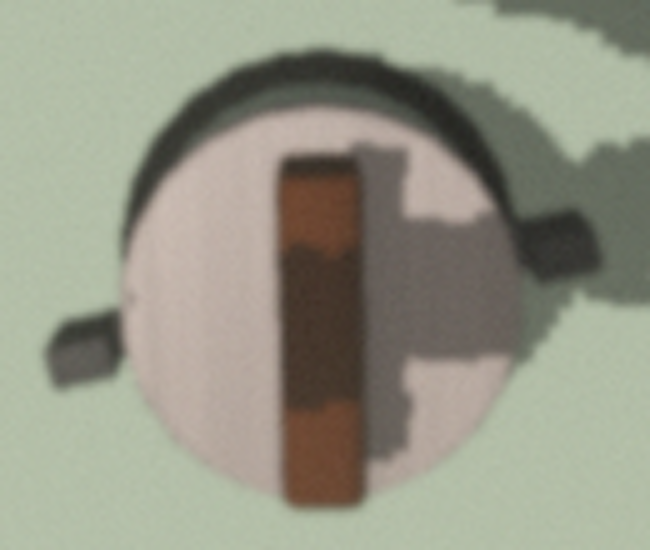

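```bash
cat >> h.py <<'E'
from scipy.spatial.transform import Rotation as R
def wT(p,r):
    T=np.eye(4);T[:3,:3]=R.from_quat(r).as_matrix();T[:3,3]=p
    return T@camera_params("wrist")['tool_from_camera']
ang=lambda v:np.degrees(np.arctan2(v[1],v[0]))
E
python3 - <<'E'
from h import *
d=np.load("w1.npz");T=wT(d['p'],d['r']);f=lambda px,z:bp("wrist",np.array(px)/5+(260,150),z,T)[:,:2]
r=f([(280,177),(358,177),(367,507),(284,507)],88); l=f([(85,356),(565,250)],60); c=f([(321,302),(122,302),(520,302)],60)
a=r[:2].mean(0);b=r[2:].mean(0)
print(r.mean(0),l.mean(0),c[0],np.linalg.norm(c[1]-c[2]));print("rib",ang(a-b),np.linalg.norm(a-b),"lug",ang(l[1]-l[0]),np.linalg.norm(l[1]-l[0]))
E
```

```text
[ 526.51958525 -136.47037898] [ 526.76546973 -135.38276684] [ 526.38663885 -135.15706148] 70.35011174321134
rib 96.49675070820945 54.9505106099572 lug 17.96991388711892 86.93967551560031
```

```bash
python3 -m inch '[-1,0.002,0.003,-0.04,0,0,1,-0.5,0,0,-0.042,0,0,0,-0.3,0,0,-0.042,0,0,0,-0.2,0,0,-0.03,0,0,0,-0.2,0,0,-0.009,0,0,0]'; python3 - <<'E'
from station import *
import cv2,numpy as np
o=get_obs(); im=read_camera("wrist"); cv2.imwrite("pics/w2.png",im[:,:,::-1]);cv2.imwrite("pics/s2.png",read_camera("side")[:,:,::-1])
print(o['eef_pos'],o['ee_rot'],o['qpos'],o['ft_torque']); np.savez("w2.npz",p=o['eef_pos'],r=o['ee_rot'])
E
```

```text
time_s: 2.2
eef_pos: [523.1, -132.7, 64.6]
ee_rot: [-0.705, -0.038, 0.042, 0.707]
force: [-1.4, -0.8, -0.2]
grip_width: 51.5
[ 523.08797934 -132.65704331   64.55303039] [-0.70488518 -0.0375142   0.04194103  0.70708593] [-3.97192232e-01  3.60174792e-01 -3.16801763e-01  9.00811014e-01
  5.55904181e-05  1.06117734e+00] [ 0.02942753 -0.0131797   0.00834642]
```

View pics/w2.png

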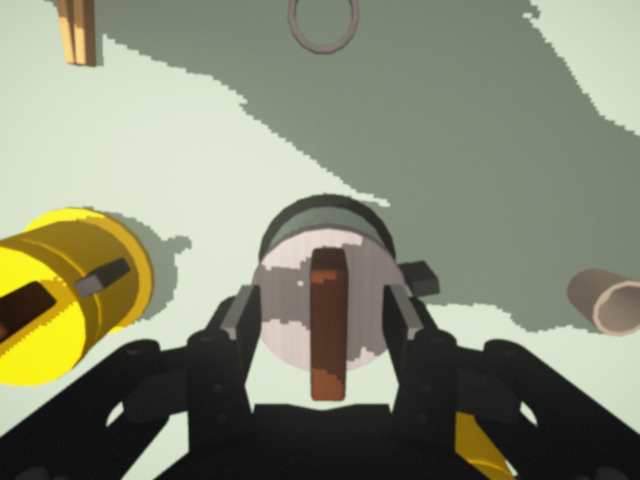

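View pics/s2.png

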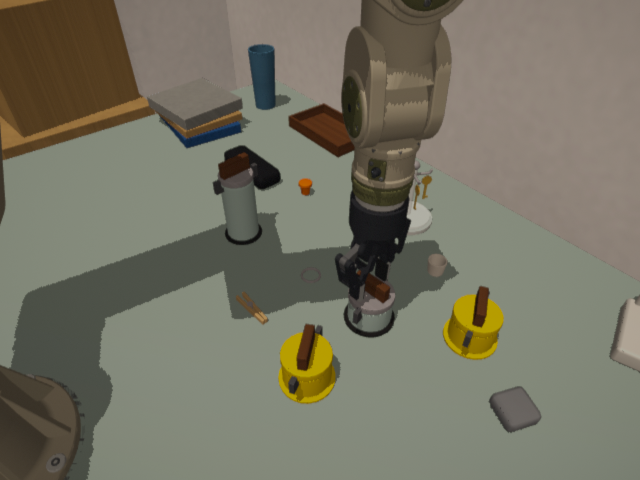

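```bash
python3 - <<'E'
from station import *
from h import *
import cv2
o=get_obs();print(o['eef_pos'],ang(R.from_quat(o['ee_rot']).as_matrix()[:,0]),R.from_quat(o['ee_rot']).as_matrix()[:,1])
d=np.load("w2.npz");T=wT(d['p'],d['r']);f=lambda px,z:bp("wrist",np.array(px),z,T)[:,:2]
r=f([(311,270),(348,270),(346,400),(312,400)],88);print(r.mean(0),ang((r[0]+r[1]-r[2]-r[3])))
a=cv2.imread("pics/w2.png")[180:420,240:450]; cv2.imwrite("pics/w2c.png",cv2.resize(a,None,fx=2.5,fy=2.5,interpolation=cv2.INTER_CUBIC))
E
```

```text
[ 524.9235797  -133.37261566   67.11950785] 6.448992698574746 [-0.00299623  0.00130251 -0.99999466]
[ 526.4638523  -136.04416682] 96.60780704330485
```

View pics/w2c.png

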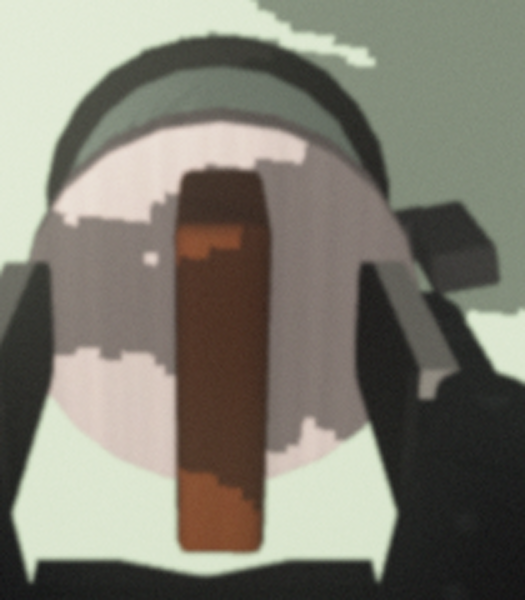

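The rib is at (526.5,-136) and 96.5°, agreeing with the earlier measurement. I'll centre on it and close.

```bash
python3 -m inch '[-0.2,0.0015,-0.0025,-0.002,0,0,0,-0.2,0,0,0,0,0,0,1,0,0,0,0,0,0,1,0,0,0,0,0,0,1,0,0,0,0,0,0]'; python3 -m inch '[1,0,0,0,0,0,0,1,0,0,0,0,0,0,1,0,0,0,0,0,0,1,0,0,0,0,0,0,1,0,0,0,0,0,0]'; python3 - <<'E'
from station import *
from h import *
o=get_obs();print(o['eef_pos'],ang(R.from_quat(o['ee_rot']).as_matrix()[:,0]),o['ft_torque'],o['qpos'])
E
```

```text
time_s: 2.8
eef_pos: [526.6, -136.9, 67.4]
ee_rot: [0.706, 0.039, -0.04, -0.706]
force: [-3.8, -0.3, 4.5]
grip_width: 12.5
time_s: 3.3
eef_pos: [526.7, -136.9, 67.4]
ee_rot: [0.706, 0.039, -0.04, -0.706]
force: [-5.9, -1.5, 7.8]
grip_width: 12.4
[ 526.69032106 -136.89190326   67.4311951 ] 6.408974279346628 [-0.13027747  1.01184347 -0.04653975] [-0.40094622  0.3602883  -0.3084907   0.90248436 -0.00157725  1.0579921 ]
```

```bash
cat > st.py <<'E'
from station import *
from h import *
o=get_obs();print(o['time_s'],o['eef_pos'].round(1),ang(R.from_quat(o['ee_rot']).as_matrix()[:,0]).round(2),o['force'].round(1),o['ft_torque'].round(3),o['qpos'].round(3),o['grip_width'])
E
python3 -m inch '[1,0,0,0,0,0,-5,1,0,0,0,0,0,-8,1,0,0,0,0,0,-8,1,0,0,0,0,0,-8,1,0,0,0,0,0,-8]'; python3 st.py
```

```text
time_s: 3.8
eef_pos: [526.6, -137.0, 67.4]
ee_rot: [0.682, -0.189, 0.188, -0.681]
force: [-5.2, -1.8, 7.8]
grip_width: 12.9
3.8 [ 526.6 -137.    67.4] -30.92 [-5.2 -1.8  7.8] [-0.312  1.093  0.017] [-0.401  0.36  -0.309  0.903 -0.002  1.709] 12.855561849083143
```

```bash
python3 -m inch '[1,0,0,0,0,0,-7,1,0,0,0,0,0,-7,1,0,0,0,0,0,-6,1,0,0,0,0,0,-4,1,0,0,0,0,0,0]'; python3 st.py;  python3 -m inch '[1,0,0,0,0,0,-3,1,0,0,0,0,0,-3,1,0,0,0,0,0,-2,1,0,0,0,0,0,-2,1,0,0,0,0,0,0]'; python3 st.py; python3 - <<'E'
from station import *
import cv2
for n in ["wrist","side"]: cv2.imwrite(f"pics/{n}3.png",read_camera(n)[:,:,::-1])
E
```

```text
time_s: 4.3
eef_pos: [526.5, -137.0, 67.4]
ee_rot: [0.629, -0.325, 0.325, -0.627]
force: [-5.1, -1.1, 7.6]
grip_width: 12.8
4.3 [ 526.5 -137.    67.4] -54.69 [-5.1 -1.1  7.6] [-0.288  1.104 -0.066] [-4.010e-01  3.600e-01 -3.090e-01  9.030e-01 -2.000e-03  2.124e+00] 12.807914145335547
time_s: 4.8
eef_pos: [526.5, -137.0, 67.4]
ee_rot: [0.598, -0.378, 0.378, -0.597]
force: [-4.8, -1.2, 7.2]
grip_width: 13.1
4.8 [ 526.5 -137.    67.4] -64.62 [-4.8 -1.2  7.2] [-0.286  1.215  0.066] [-4.010e-01  3.600e-01 -3.090e-01  9.030e-01 -2.000e-03  2.298e+00] 13.097727110461436
```

View pics/wrist3.png

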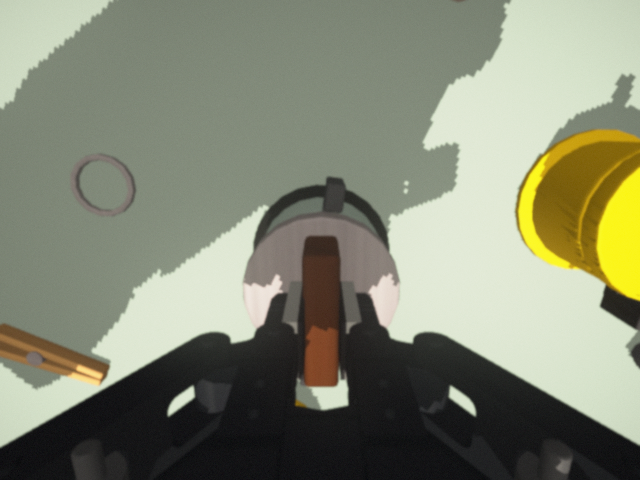

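The rib follows the jaws. The far lug is at about (335,193), just right of the rib's line, so a few degrees of turn remain. I'll measure how many.

```bash
python3 - <<'E'
import cv2
a=cv2.imread("pics/wrist3.png")[165:400,260:400]; cv2.imwrite("pics/w3c.png",cv2.resize(a,None,fx=2.5*1,fy=2.5,interpolation=cv2.INTER_CUBIC))
a=cv2.imread("pics/wrist3.png")[170:260,290:380]; cv2.imwrite("pics/w3d.png",cv2.resize(a,None,fx=6,fy=6,interpolation=cv2.INTER_CUBIC))
E
```

```text
(no output)
```

View pics/w3d.png

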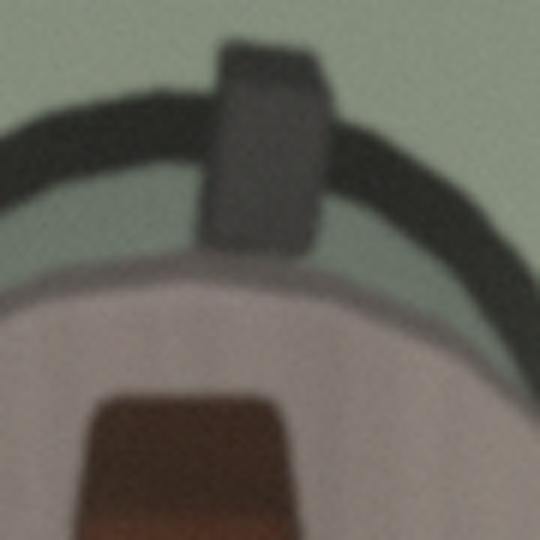

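View pics/w3c.png

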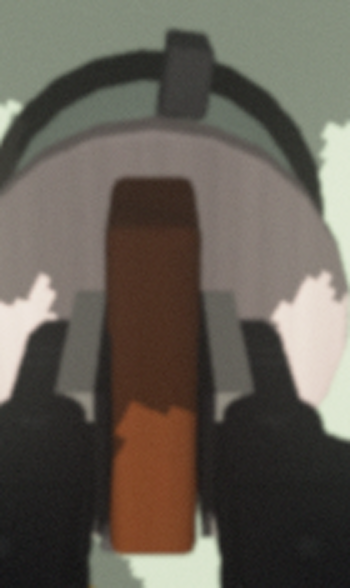

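```bash
python3 - <<'E'
from h import *
from station import get_obs
o=get_obs();T=wT(o['eef_pos'],o['ee_rot']);f=lambda px,z:bp("wrist",np.array(px),z,T)[:,:2]
r=f([(302.8,255),(340,255),(338,385),(304.8,385)],88);l=f([(336.2,185.5),(332.2,211.7),(320.8,236.7)],60)
c=r.mean(0);print(c,"rib",ang(r[0]+r[1]-r[2]-r[3]),"rib low far",ang(l[2]-c))
for C in (c,np.array([526.5,-135.7])): print(ang(l[0]-C),ang(l[1]-C),ang((l[0]+l[1])/2-C),"dir",ang(l[0]-l[1]),np.linalg.norm(l-C,axis=1), ang(l[2]-C))
E
```

```text
[ 526.49439938 -136.21531275] rib 25.43199050531329 rib low far 25.93578875145698
18.136476284296954 18.357412762084515 18.232531876011134 dir 17.400301056196678 [48.7075637  37.46478354 26.12158581] 25.93578875145698
17.560529041757643 17.60882882670443 17.581515781644626 dir 17.400301056196678 [48.54428659 37.300357   25.89527336] 24.915809098790355
```

```bash
python3 -m inch '[1,0,0,0,0,0,-2.5,1,0,0,0,0,0,-2.5,1,0,0,0,0,0,-2.4,1,0,0,0,0,0,0,1,0,0,0,0,0,0]'; python3 st.py;  python3 - <<'E'
from station import *
import cv2
im=read_camera("wrist")[:,:,::-1]
cv2.imwrite("pics/w4.png",im)
cv2.imwrite("pics/w4c.png",cv2.resize(im[165:400,260:400],None,fx=2.5,fy=2.5,interpolation=cv2.INTER_CUBIC))
cv2.imwrite("pics/w4d.png",cv2.resize(im[170:260,290:380],None,fx=6,fy=6,interpolation=cv2.INTER_CUBIC))
E
```

```text
time_s: 5.4
eef_pos: [526.5, -137.0, 67.4]
ee_rot: [0.573, -0.416, 0.415, -0.571]
force: [-6.0, -1.2, 8.2]
grip_width: 12.6
5.4 [ 526.5 -137.    67.4] -71.98 [-6.  -1.2  8.2] [-0.379  1.194  0.073] [-4.010e-01  3.600e-01 -3.090e-01  9.030e-01 -2.000e-03  2.426e+00] 12.555490699446707
```

View pics/w4d.png

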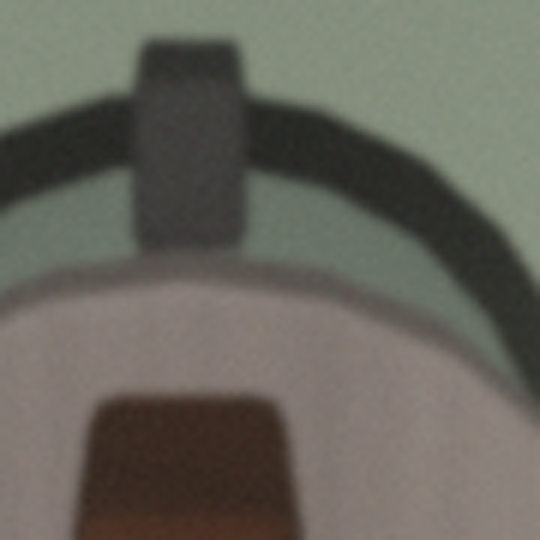

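View pics/w4c.png

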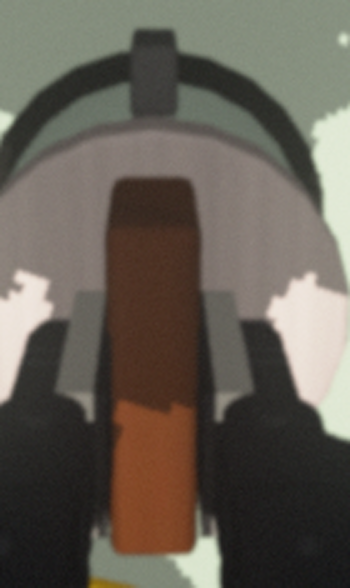

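The lug and rib are now in line: the lug centre is at 190 and the rib at 187 in the 6x crop, about 0.5 px apart. Next I'll let go and rise.

```bash
python3 -m inch '[0.3,0,0,0,0,0,0,0,0,0,0,0,0,0,0,0,0,0,0,0,0,0,0,0,0,0,0,0,0,0,0,0,0,0,0]'; python3 st.py; python3 -m inch '[0,0,0,0.01,0,0,0,0,0,0,0.03,0,0,0,0,0,0,0.04,0,0,0,0,0,0,0.04,0,0,0,0,0,0,0.04,0,0,0]';python3 -m inch '[0,0,0,0,0,0,0,0,0,0,0,0,0,0,0,0,0,0,0,0,0,0,0,0,0,0,0,0,0,0,0,0,0,0,0]'; python3 st.py;  python3 - <<'E'
from station import *
import cv2
cv2.imwrite("pics/w5.png",read_camera("wrist")[:,:,::-1])
cv2.imwrite("pics/s5.png",read_camera("scene")[:,:,::-1])
E
```

```text
time_s: 5.95
eef_pos: [527.7, -136.5, 66.2]
ee_rot: [0.572, -0.415, 0.415, -0.572]
force: [0.8, -0.0, 0.7]
grip_width: 42.9
5.95 [ 527.7 -136.5   66.2] -71.96 [ 0.8 -0.   0.7] [-0.046  0.008 -0.06 ] [-0.4    0.362 -0.309  0.9   -0.     2.426] 42.865069907947046
time_s: 6.45
eef_pos: [527.4, -136.4, 228.7]
ee_rot: [-0.572, 0.415, -0.416, 0.572]
force: [1.6, 0.3, -0.6]
grip_width: 42.9
time_s: 6.95
eef_pos: [526.9, -136.2, 225.0]
ee_rot: [0.572, -0.416, 0.415, -0.572]
force: [0.3, 0.1, -0.7]
grip_width: 42.6
6.95 [ 526.9 -136.2  225. ] -71.97 [ 0.3  0.1 -0.7] [-0.002 -0.023  0.013] [-0.4    0.257 -0.045  1.271 -0.     2.426] 42.59631890024527
```

View pics/w5.png

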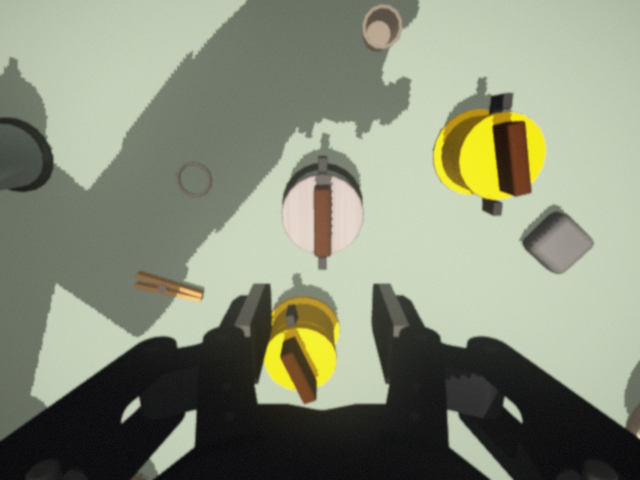

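View pics/s5.png

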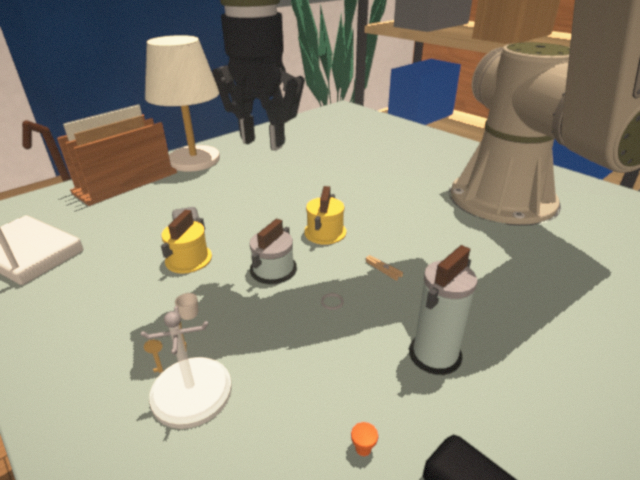

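The wrist view shows the rib in line with the lugs at (322,165) and (322,262). The scene view shows the tall canister and the yellow ones unmoved. One enlarged check before handing in.

```bash
python3 - <<'E'
import cv2
im=cv2.imread("pics/w5.png")
cv2.imwrite("pics/w5c.png",cv2.resize(im[145:280,270:375],None,fx=4.4,fy=4.4,interpolation=cv2.INTER_CUBIC))
E
```

```text
(no output)
```

View pics/w5c.png

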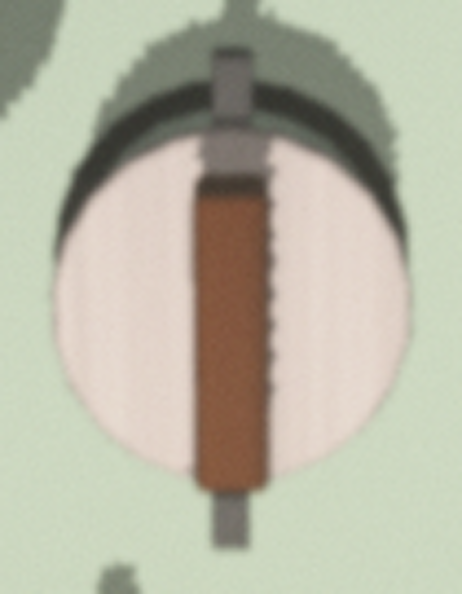

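The lugs are centred at x=233 and 231, and the rib runs from 231 to 232, so they are aligned within about 1°. Handing in.

```bash
python3 -c "
from station import *
print(sign_off())"
```

```text
the job is handed in; nothing more can be done
None
```

I gripped the rib of the squat canister's lid, turned it about 78° clockwise until it pointed at the two lugs, then let go and rose clear. I handed the job in at about 7 s.

- **Alignment:** after release, the last wrist picture shows the rib in line with both lugs to within about 1°. The measured lug direction is 18°, and the jaws let go at 18.0°.
- **Other objects:** the tall canister and the yellow look-alikes look unmoved in the scene camera.
- **Forces:** readings on the tool stayed around 10 N while gripping and near zero after release.
- **Seal torque not confirmed:** the measured twisting moment changed by only about 0.1 N m, close to its noise. It does not clearly show the expected 0.2–0.36 N m rise at the seal, so "just snug" rests on the rib lining up with the lugs.

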